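# Pack out the clamp on a weld test piece and hold it shut

## Task

The sliding jaw of the little bench clamp has too short a stroke to reach the weld test piece: stand tabbed spacer blocks from the tray upright and side by side in the gap between test piece and jaw, flat faces towards both, one after another, until the jaw can close on them. Then push on the outside of the jaw so that it squeezes spacers and test piece firmly against the end stop, and finish while still pushing it shut, touching only the jaw (it springs open if let go). Leave spacers you do not need away from the clamp and do not shove the bottle, can and grinding discs about.

Things in the scene. Friction and masses are not known exactly. Their poses are not given: they have to be found in the camera images.
- bed: the dark steel bed of a small bench clamp, fixed to the bench: 90 (its x) x 180 (its y) x 15 mm thick. Origin: centre of its underside, z up. The clamp acts along its y: the sliding jaw near the -y end, the fixed stop near the +y end, test piece against the stop, the gap to be packed between test piece and jaw. All these stand on the bed's top face, 15 mm above the origin, centred on the bed's x = 0
- bed_top (a point): middle of the bed's top face, axes as the bed's
- jaw (a joint): travel of the sliding jaw along the bed's +y, towards the stop: 0 = fully open (start), 0.026 m = hard end of its stroke. A return spring opposes the push with about 2.4 N at 0 rising to 4.5 N at the end, and pushes the jaw fully open again when it is let go
- jaw_face (a point): middle of the jaw's inner face (the face that presses on the spacers), 38 mm above the bed's underside; axes as the bed's. With the jaw open it lies at y = -0.035 m in the bed's frame. The jaw is an aluminium block 50 (x) x 25 (y) x 45 mm high, its top 60 mm above the bed's underside; its outer face, the one to push on, lies 25 mm behind this point, free from top to near the bed (a spring housing up to 6 mm above the bed's top lies behind it)
- stop: dark steel end stop bolted to the bed, 60 (x) x 25 (y) x 50 mm high, two bolt heads on top; origin: centre of its underside, axes as the bed's. Where along the bed it is bolted varies, so the gap is 34 to 56 mm wide at the start
- coupon: the weld test piece, a loose steel plate on edge, 60 (x) x 16 (y) x 50 mm high, about 370 g, a dark weld bead over its top edge and ends. Origin: centre of its underside, z up. It stands on the bed touching the stop's inner face; its free face, 8 mm from the origin towards -y, is one side of the gap
- tray: low white tray fixed to the bench, 100 (x) x 190 (y) mm, rim 16 mm high, floor 4 mm thick, holding the spacers in a row along its y; origin: centre of its underside
- spacer1: loose aluminium spacer block standing on its foot: foot 50 (its x) x 16 (its y, the thickness that fills the gap) x 40 mm high, and on top, in the middle, an upright finger tab 24 (x) x 6 (y) mm that runs from 40 to 75 mm above the underside; about 100 g. Origin: centre of its underside, z up. All four are alike; they start in a row in the tray, about 43 mm apart, turned with the tray to within about 0.1 rad; the tab is pinched across its 24 mm.
- spacer2: loose aluminium spacer block standing on its foot: foot 50 (its x) x 16 (its y, the thickness that fills the gap) x 40 mm high, and on top, in the middle, an upright finger tab 24 (x) x 6 (y) mm that runs from 40 to 75 mm above the underside; about 100 g. Origin: centre of its underside, z up. All four are alike; they start in a row in the tray, about 43 mm apart, turned with the tray to within about 0.1 rad; the tab is pinched across its 24 mm.
- spacer3: loose aluminium spacer block standing on its foot: foot 50 (its x) x 16 (its y, the thickness that fills the gap) x 40 mm high, and on top, in the middle, an upright finger tab 24 (x) x 6 (y) mm that runs from 40 to 75 mm above the underside; about 100 g. Origin: centre of its underside, z up. All four are alike; they start in a row in the tray, about 43 mm apart, turned with the tray to within about 0.1 rad; the tab is pinched across its 24 mm.
- spacer4: loose aluminium spacer block standing on its foot: foot 50 (its x) x 16 (its y, the thickness that fills the gap) x 40 mm high, and on top, in the middle, an upright finger tab 24 (x) x 6 (y) mm that runs from 40 to 75 mm above the underside; about 100 g. Origin: centre of its underside, z up. All four are alike; they start in a row in the tray, about 43 mm apart, turned with the tray to within about 0.1 rad; the tab is pinched across its 24 mm.
- reagent: brown glass bottle, 76 mm across, 170 mm tall; loose, not part of the job; origin: centre of its underside
- spray: white and blue spray can, 52 mm across, 190 mm tall; loose, not part of the job; origin: centre of its underside
- discs: pile of grey grinding discs (one solid piece), 100 mm across, 12 mm high; loose, not part of the job; origin: centre of its underside
Things that resemble listed ones, but are neither listed nor needed, are in the scene too. What is shaped like the spacer4 but red is not meant. What is shaped like the spacer1 but purple is not meant.

How it is judged:
On the way:
1. a spacer stands upright on the bed in the gap, flat faces towards test piece and jaw (((angle between spacer1's own z axis and vertical below 0.12 rad and angle between the y axis of spacer1 and the y axis of bed, either way round below 0.15 rad and x of spacer1 in the frame of bed between -0.02 and 0.02 m and y of spacer1 in the frame of bed between -0.04 and 0.05 m and z of spacer1 in the frame of bed between 0.011 and 0.0185 m) or (angle between spacer2's own z axis and vertical below 0.12 rad and angle between the y axis of spacer2 and the y axis of bed, either way round below 0.15 rad and x of spacer2 in the frame of bed between -0.02 and 0.02 m and y of spacer2 in the frame of bed between -0.04 and 0.05 m and z of spacer2 in the frame of bed between 0.011 and 0.0185 m) or (angle between spacer3's own z axis and vertical below 0.12 rad and angle between the y axis of spacer3 and the y axis of bed, either way round below 0.15 rad and x of spacer3 in the frame of bed between -0.02 and 0.02 m and y of spacer3 in the frame of bed between -0.04 and 0.05 m and z of spacer3 in the frame of bed between 0.011 and 0.0185 m) or (angle between spacer4's own z axis and vertical below 0.12 rad and angle between the y axis of spacer4 and the y axis of bed, either way round below 0.15 rad and x of spacer4 in the frame of bed between -0.02 and 0.02 m and y of spacer4 in the frame of bed between -0.04 and 0.05 m and z of spacer4 in the frame of bed between 0.011 and 0.0185 m))), for 0.2 s.
At the end, for the whole second after the job is handed in: Robot on jaw, jaw on a spacer, test piece on stop: each over 3 N. Test piece still, tilt under 0.1 rad. Each spacer: on the bed in the gap (tilt under 0.12, square within 0.15 rad, 20 mm off centre line at most) or over 115 mm from the bed centre, untouched by the robot ((contact force between jaw and spacer1 above 3 N or contact force between jaw and spacer2 above 3 N or contact force between jaw and spacer3 above 3 N or contact force between jaw and spacer4 above 3 N) and contact force between coupon and stop above 3 N and contact force between any of the fingers, the arm and jaw above 3 N and angle between coupon's own z axis and vertical below 0.1 rad and linear speed of coupon below 0.02 m/s and (horizontal distance between spacer1 and bed above 0.115 m or (angle between spacer1's own z axis and vertical below 0.12 rad and angle between the y axis of spacer1 and the y axis of bed, either way round below 0.15 rad and x of spacer1 in the frame of bed between -0.02 and 0.02 m and y of spacer1 in the frame of bed between -0.04 and 0.05 m and z of spacer1 in the frame of bed between 0.011 and 0.0185 m)) and (horizontal distance between spacer2 and bed above 0.115 m or (angle between spacer2's own z axis and vertical below 0.12 rad and angle between the y axis of spacer2 and the y axis of bed, either way round below 0.15 rad and x of spacer2 in the frame of bed between -0.02 and 0.02 m and y of spacer2 in the frame of bed between -0.04 and 0.05 m and z of spacer2 in the frame of bed between 0.011 and 0.0185 m)) and (horizontal distance between spacer3 and bed above 0.115 m or (angle between spacer3's own z axis and vertical below 0.12 rad and angle between the y axis of spacer3 and the y axis of bed, either way round below 0.15 rad and x of spacer3 in the frame of bed between -0.02 and 0.02 m and y of spacer3 in the frame of bed between -0.04 and 0.05 m and z of spacer3 in the frame of bed between 0.011 and 0.0185 m)) and (horizontal distance between spacer4 and bed above 0.115 m or (angle between spacer4's own z axis and vertical below 0.12 rad and angle between the y axis of spacer4 and the y axis of bed, either way round below 0.15 rad and x of spacer4 in the frame of bed between -0.02 and 0.02 m and y of spacer4 in the frame of bed between -0.04 and 0.05 m and z of spacer4 in the frame of bed between 0.011 and 0.0185 m)) and contact force between each of the fingers, the arm and spacer1 below 1 N and contact force between each of the fingers, the arm and spacer2 below 1 N and contact force between each of the fingers, the arm and spacer3 below 1 N and contact force between each of the fingers, the arm and spacer4 below 1 N); the arm keeps its last pose, push and grip.
It fails at once if the reagent bottle is shoved more than 40 mm (distance of reagent from where it was at the start of the episode above 0.04 m).
It fails at once if the spray can is shoved more than 40 mm (distance of spray from where it was at the start of the episode above 0.04 m).
It fails at once if the grinding discs is shoved more than 40 mm (distance of discs from where it was at the start of the episode above 0.04 m).
It also fails if it takes over 72 s, if anything falls off the work surface, if the arm or the gripper's body presses on something with over 40 N, if the wrist force passes 120 N, or if a joint passes its speed limit or range.

## Robot

A 6-joint arm with a two-finger parallel gripper is mounted at the origin on the work surface. World frame = base frame: x ahead of the robot, y to its left, z up, the work surface at z = 0. Lengths are in m, angles in rad, forces in N, time in s.
With the tool pointing down it reaches from about 0.35 to 0.975 m from the base axis. Payload 4.9 kg.
Tool frame: the origin (TCP) lies at the very end of the fingers, on their centre line; the grasp point (between the pads) lies 19 mm behind it (ctrl.pinch_z is the distance from the TCP to the grasp point, in m); z points along the fingers, y is the direction in which the jaws open and shut (so a half turn about z gives the same grasp; the last joint's range is limited). The gripper opens to 85 mm and grips with 20 to 120 N. Pads are 22 mm wide; open, the fingers measure 114 mm over their backs; the gripper's body (76 mm by 85 mm) begins 54 mm behind the grasp point. The pads swing forward as they close: fully open they stand 13 mm farther back than shut.
Start: joints at [-1.4, 0.053, 1.613, -0, 1.476, -0.119], TCP at [0.179, -0.599, 0.231] pointing down, gripper open.
Joint ranges: [-3.01, 3.01], [-1.01, 2.22], [0.06, 2.58], [-1.02, 4.17], [0.09, 2.62], [-3.14, 3.14]. Speed limits (rad/s): [2.57, 2.57, 3.14, 3.14, 3.14, 3.14].

## Interface

Orientations are given as a rotation vector (axis times angle).
In Python, from station import ctrl gives the robot as it stands.
- The arm moves only by the tool carry_out, never from a script. Its argument "series" is a list of rows, each a list of 7 numbers: the shift along the world's x, y, z each as a share of 0.025 m, from -1 to 1, then the turn, a rotation vector about the world's x, y, z each as a share of 0.1 rad, from -1 to 1, then the opening, from 0 (shut) to 1 (fully open). A call has 1 to 12 rows; each row shifts and turns the commanded pose from where the row before left it; what a row does not reach is not made up. A row lasts 1/10 s, in which the tool goes at most 50 mm and 8.59 degrees, less where a joint would pass 70% of its speed; a pose out of reach is approached as far as the arm can. A call with a number of a shift or a turn outside -1 to 1 is refused whole. A call with a gripper value outside its range is refused whole. The fingers move at their own pace and stop on an object; "grip_force" is the grip in N (left out, the last holds). Time passes only in rows, so rows that do not move let the fingers close. It gives the time, the measured TCP pose, the force and the opening at its end, in the units of the state.
- ctrl.get_obs(): the state, without advancing time (a new reading comes with each control period).
- ctrl.get_image(name): name is "scene" or "top" or "wrist"; returns a dict with "frame" (420x560x3 uint8, blue, green, red), "fx", "fy", "cx", "cy" (pixels), "k1" (the pictures are not rectified: a ray, as slopes to the right and down, at radius r is drawn at 1 + k1 r^2 times it, then the intrinsics apply), "R" (3x3) and "t" (3): a world point X has camera coordinates R X + t; the wrist camera has in their place "hand_eye" (4x4, takes a point from camera to tool coordinates, whose origin is the TCP and whose axes are the flange's). Camera axes: x right, y down, z forward; pixel columns grow to the right and rows downward; lengths in m; the calibration is good to about 2 mm. A picture is of the moment at which its call begins: read the wrist's pose just before it. There is no depth.
- ctrl.finish_job(): hands the job in, once; it reports no verdict.
Trained networks look in a picture, given as the dict that the camera call returned (one of the last four; its "shot" number tells which), for a name from the list of things; names that differ only in an ending like _2 or _b are one class to them, and where a whole thing is asked for, a point or a joint stands for the part that bears it (a point fixed in the world has none). Each returns a list of dicts, best first, with "p" (0 to 1); they miss things now and then, are a little off and sometimes report something else, mostly with a low value. They report only what shows in the picture. A call takes as long as a camera call. They do not tell look-alikes from the thing itself.
- ctrl.trace(picture, name): "mask" (420x560 bool, what is visible of it) and "rect" ([left, top, width, height] as shares, 0 to 1, of the picture: columns of its width, rows of its height, round what is visible of it).
- ctrl.mark_of(picture, name): "position" ([column, row] as shares, 0 to 1, of the picture: columns of its width, rows of its height: a listed point, or the origin of a listed thing).
The state is a dict: "t": time; "q": joint angles; "dq": joint speeds; "effort": joint torques, N m; "tool_pos": TCP position; "tool_rot": TCP orientation; "contact_force": force on the tool from outside, world axes, zero at the start; "wrist_torque": the same for the moment, N m; "opening": finger opening in m.
Only numpy, scipy, OpenCV 4.12 (cv2) and the standard library are available. Lean on these libraries where they do the work, as an engineer would, in place of code of your own. Each camera call takes 0.05 s, during which the arm holds its last target.

## Working session

There is one attempt and no reset: what is moved stays moved. The work goes in short steps, Python scripts to look and compute and a tool call to move; the robot and the scene stay as the last step left them, time stands still between calls to the robot, and variables do not carry over. Pictures are saved under pics/ and viewed, and the job is handed in when it is done.

Besides the shell and the picture viewer there is one more tool, called after "Emit:" as a command line: name --pt "numbers of a row" for each row, then --argument value for the rest. carry_out: Moves the arm, as the interface text tells. Shift numbers are shares of 0.025 m and turn numbers shares of 0.1 rad, none past 1 either way. Its arguments: {"type":"object","properties":{"series":{"type":"array"},"grip_force":{"type":"number"}},"required":["series"]}

```bash
ls; mkdir -p pics; cat > h.py <<'E'
import numpy as np, cv2
from station import ctrl
def save(im,name): cv2.imwrite('pics/'+name,im['frame'])
E
python3 - <<'E'
from h import *
o=ctrl.get_obs(); print({k:np.round(v,3) for k,v in o.items()})
for n in ['scene','top','wrist']:
    im=ctrl.get_image(n); save(im,n+'0.png')
    print(n,{k:(np.round(v,4).tolist() if k!='frame' else 0) for k,v in im.items()})
E
```

```text
pics
{'t': np.float64(0.0), 'q': array([-1.4  ,  0.053,  1.614, -0.   ,  1.476, -0.119]), 'dq': array([-0.001, -0.   , -0.   , -0.001, -0.002,  0.001]), 'effort': array([-0.0000e+00, -3.9368e+01, -3.7018e+01, -0.0000e+00,  7.0000e-03,
       -0.0000e+00]), 'tool_pos': array([ 0.178, -0.598,  0.23 ]), 'tool_rot': array([-3.107, -0.453,  0.   ]), 'contact_force': array([0.29 , 0.43 , 1.009]), 'wrist_torque': array([ 0.012, -0.044,  0.021]), 'opening': np.float64(0.085)}
scene {'frame': 0, 'fx': 410.3449, 'fy': 410.3449, 'cx': 277.9708, 'cy': 205.998, 'k1': -0.0522, 'R': [[0.7748, 0.6319, 0.022], [0.436, -0.5087, -0.7424], [-0.4579, 0.5848, -0.6696]], 't': [-0.4326, -0.2484, 1.4518], 'shot': 1}
top {'frame': 0, 'fx': 418.5489, 'fy': 418.5489, 'cx': 283.3868, 'cy': 197.2871, 'k1': -0.0419, 'R': [[-0.0122, -0.9999, -0.0074], [-0.9994, 0.0125, -0.0334], [0.0335, 0.007, -0.9994]], 't': [-0.0236, 0.6005, 0.9606], 'shot': 2}
wrist {'frame': 0, 'fx': 355.323, 'fy': 355.323, 'cx': 281.6582, 'cy': 207.0687, 'k1': 0.0285, 'hand_eye': [[0.0004, -0.9601, -0.2797, 0.0706], [1.0, 0.0003, 0.0006, 0.0002], [-0.0005, -0.2797, 0.9601, -0.143], [0.0, 0.0, 0.0, 1.0]], 'shot': 3}
```

View pics/scene0.png

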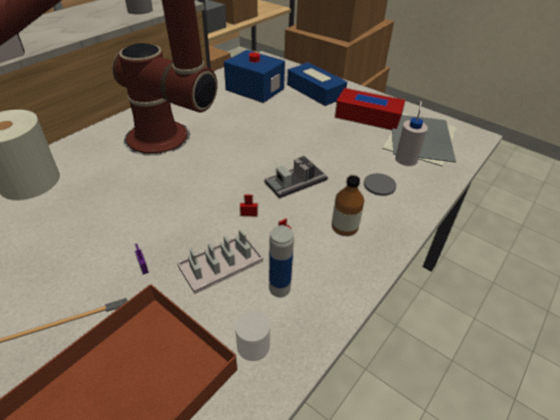

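View pics/top0.png

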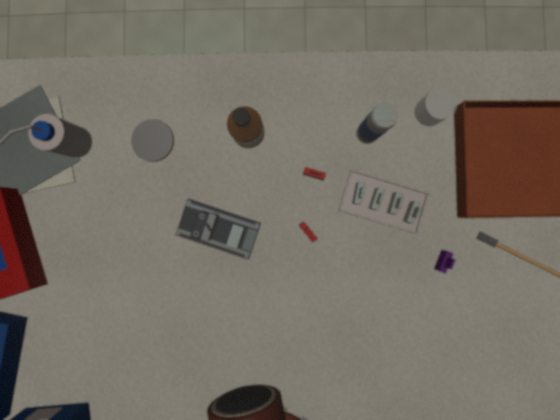

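View pics/wrist0.png

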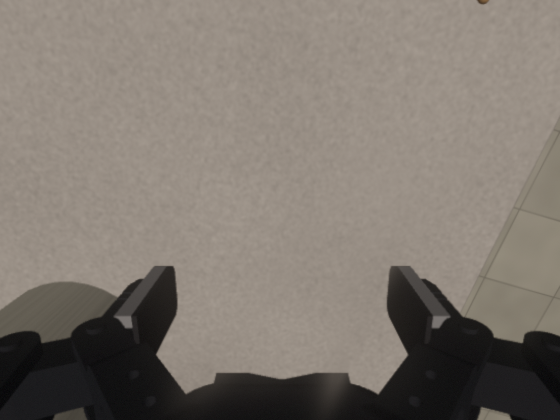

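```bash
cat > h.py <<'E'
import numpy as np, cv2
from scipy.spatial.transform import Rotation as Ro
from station import ctrl
def save(im,name,crop=None,s=1):
    f=im['frame']
    if crop: x0,y0,x1,y1=crop; f=f[y0:y1,x0:x1]
    if s!=1: f=cv2.resize(f,None,fx=s,fy=s,interpolation=cv2.INTER_CUBIC)
    cv2.imwrite('pics/'+name,f)
def shot(n):
    o=ctrl.get_obs(); im=ctrl.get_image(n)
    if n=='wrist':
        T=np.eye(4);T[:3,:3]=Ro.from_rotvec(o['tool_rot']).as_matrix();T[:3,3]=o['tool_pos']
        W=T@np.array(im['hand_eye']); im['R']=W[:3,:3].T; im['t']=-W[:3,:3].T@W[:3,3]
    im['R']=np.array(im['R']);im['t']=np.array(im['t'])
    im['K']=np.array([[im['fx'],0,im['cx']],[0,im['fy'],im['cy']],[0,0,1.]]);im['D']=np.array([im['k1'],0,0,0.])
    return im
def raw(im): return {k:v for k,v in im.items()}
def proj(im,X):
    p,_=cv2.projectPoints(np.asarray(X,float).reshape(-1,3),cv2.Rodrigues(im['R'])[0],im['t'],im['K'],im['D']); return p[:,0]
def ray(im,px):
    u=cv2.undistortPoints(np.asarray(px,float).reshape(-1,1,2),im['K'],im['D'])[:,0]
    d=np.c_[u,np.ones(len(u))]@im['R']; return -im['R'].T@im['t'],d
def onz(im,px,z):
    c,d=ray(im,px); return c+d*((z-c[2])/d[:,2])[:,None]
def mark(im,name): 
    return [(round(r['p'],2),np.array(r['position'])*[560,420]) for r in ctrl.mark_of(im,name)]
E
python3 - <<'E'
from h import *
im=shot('top')
Z=dict(bed=0,bed_top=.015,jaw_face=.038,stop=.015,coupon=.015,tray=0,spacer1=.004,reagent=0,spray=0,discs=0)
for n,z in Z.items():
    for p,m in mark(im,n)[:8]: print(n,p,m.round(1),onz(im,m,z)[0].round(3))
save(im,'tcrop.png',(150,150,460,290),2.5)
E
```

```text
bed 0.81 [219.4 226.7] [0.533 0.12  0.   ]
bed 0.64 [372.5 198.3] [ 0.596 -0.24   0.   ]
bed_top 0.58 [219.4 227.4] [0.532 0.117 0.015]
bed_top 0.48 [156.6 139.5] [0.739 0.263 0.015]
jaw_face 0.78 [232.5 238.4] [0.508 0.084 0.038]
stop 0.82 [201.6 224.3] [0.54  0.159 0.015]
coupon 0.83 [210.6 223.5] [0.542 0.138 0.015]
tray 0.64 [381.4 198.1] [ 0.596 -0.261  0.   ]
tray 0.32 [205.9 225.3] [0.537 0.152 0.   ]
spacer1 0.72 [437.5 260. ] [ 0.45  -0.388  0.004]
spacer1 0.69 [413.3 212.7] [ 0.561 -0.334  0.004]
spacer1 0.68 [376.4 197.3] [ 0.598 -0.248  0.004]
spacer1 0.67 [391.9 202.9] [ 0.584 -0.284  0.004]
spacer1 0.66 [311.4 174.3] [ 0.653 -0.097  0.004]
spacer1 0.51 [306.6 231.6] [ 0.52  -0.084  0.004]
spacer1 0.46 [354.7 192.9] [ 0.609 -0.198  0.004]
spray 0.69 [367.6 129.7] [ 0.758 -0.231  0.   ]
spray 0.53 [219.3 230. ] [0.526 0.12  0.   ]
discs 0.86 [152.5 138.1] [0.745 0.278 0.   ]
```

View pics/tcrop.png

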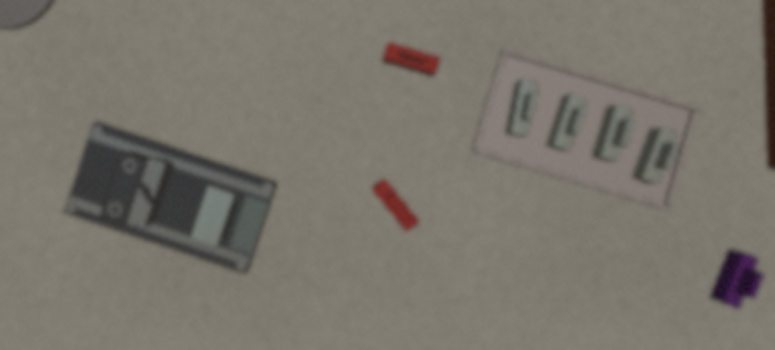

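Emit:
carry_out --pt "0.5 0.4 0 0 0 0.5 1" --pt "1 0.8 0 0 0 0.6 1" --pt "1 0.8 0 0 0 0.6 1" --pt "1 0.8 0 0 0 0.6 1" --pt "1 0.8 0 0 0 0.6 1" --pt "1 0.8 0 0 0 0.6 1" --pt "1 0.8 0 0 0 0.6 1" --pt "1 0.8 0 0 0 0.6 1" --pt "1 0.8 0 0 0 0.6 1" --pt "1 0.8 0 0 0 0.6 1" --pt "1 0.8 0 0 0 0.6 1" --pt "1 0.8 0 0 0 0.6 1"

```text
t: 1.9
tool_pos: [0.4674, -0.3669, 0.2314]
tool_rot: [2.753, 1.513, 0.001]
contact_force: [0.2, -0.2, -0.2]
opening: 0.0853
```

Emit:
carry_out --pt "1 0.8 0 0 0 0.6 1" --pt "1 0.8 0 0 0 0.6 1" --pt "1 0.8 0 0 0 0.6 1" --pt "1 0.8 0 0 0 0.6 1" --pt "0.6 0.6 0 0 0 0.5 1" --pt "0 0 0 0 0 0 1" --pt "0 0 0 0 0 0 1"

```text
t: 2.6
tool_pos: [0.5812, -0.273, 0.2312]
tool_rot: [-2.509, -1.891, 0.001]
contact_force: [-0.1, -0.3, -0.2]
opening: 0.0855
```

```bash
python3 - <<'E'
from h import *
o=ctrl.get_obs(); print(o['t'],o['tool_pos'].round(4),o['tool_rot'].round(3),o['q'].round(2))
R=Ro.from_rotvec(o['tool_rot']).as_matrix(); print(R.round(3))
im=shot('wrist'); save(im,'w1.png')
for n,z in dict(spacer1=.004,tray=0).items():
    for p,m in mark(im,n)[:8]: print(n,p,m.round(1),onz(im,m,z)[0].round(4))
E
```

```text
2.6 [ 0.5812 -0.273   0.2312] [-2.509e+00 -1.891e+00  1.000e-03] [-0.55  0.09  1.57 -0.    1.48 -0.28]
[[ 0.276  0.961 -0.001]
 [ 0.961 -0.276 -0.   ]
 [-0.    -0.    -1.   ]]
spacer1 0.89 [286.8 146.2] [ 0.5936 -0.2473  0.004 ]
spacer1 0.79 [201.4 302.9] [ 0.4477 -0.3956  0.004 ]
spacer1 0.69 [287.3  98.1] [ 0.6069 -0.2019  0.004 ]
spacer1 0.67 [277.8 222.3] [ 0.5617 -0.3244  0.004 ]
spacer1 0.65 [288.2 185.5] [ 0.5838 -0.2877  0.004 ]
tray 0.98 [288.8 165. ] [ 0.5903 -0.2674  0.    ]
```

View pics/w1.png

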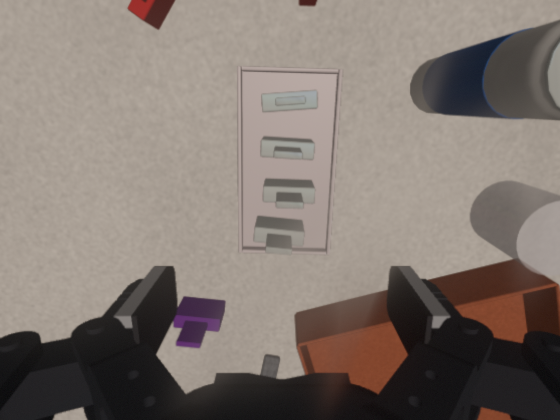

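```bash
cat >> h.py <<'E'
from scipy.optimize import minimize
def box(x0,x1,y0,y1,z0,z1): return np.array([[x,y,z] for x in(x0,x1) for y in(y0,y1) for z in(z0,z1)])
SP=[box(-.025,.025,-.008,.008,0,.04),box(-.012,.012,-.003,.003,.04,.075)]
def place(B,p,z): 
    R=Ro.from_euler('z',p[2]).as_matrix(); return [b@R.T+[p[0],p[1],z] for b in B]
def render(im,parts,S=4):
    m=np.zeros((420*S,560*S),np.uint8)
    for b in parts:
        h=cv2.convexHull((proj(im,b)*S+S/2-.5).round().astype(np.int32)); cv2.fillConvexPoly(m,h,255)
    return cv2.resize(m,(560,420),interpolation=cv2.INTER_AREA)/255.
def fit(ims,masks,B,p0,z):
    f=lambda p: sum(np.abs(render(im,place(B,p,z))-m).sum()/m.sum() for im,m in zip(ims,masks))
    sim=np.array([p0]+[np.array(p0)+d for d in ([.008,0,0],[0,.008,0],[0,0,.08])])
    r=minimize(f,p0,method='Nelder-Mead',options=dict(initial_simplex=sim,xatol=1e-4,fatol=1e-4)); return r.x,r.fun
E
python3 - <<'E'
from h import *
im=shot('wrist')
ov=im['frame'].copy()
for r in ctrl.trace(im,'spacer1')[:6]:
    m=r['mask']; ys,xs=np.nonzero(m); c=np.array([xs.mean(),ys.mean()])
    w=onz(im,c,.03)[0]; 
    if not(0.5<w[0]<.65): continue
    p,e=fit([im],[m.astype(float)],SP,[w[0],w[1],-.28],.004)
    print(round(r['p'],2),c.round(1),m.sum(),p.round(4),round(e,3))
    for b in place(SP,p,.004): cv2.polylines(ov,[cv2.convexHull(proj(im,b).round().astype(np.int32))],True,(0,255,0),1)
cv2.imwrite('pics/ov1.png',cv2.resize(ov[50:280,210:380],None,fx=3,fy=2.6))
E
```

```text
0.98 [288.6 191. ] 1360 [ 0.5832 -0.2878 -0.3095] 0.047
0.94 [287.2 145.8] 1153 [ 0.5939 -0.2456 -0.3462] 0.04
0.67 [279.  232.5] 1483 [ 0.5621 -0.3263 -0.3853] 0.095
0.62 [150.2   9.2] 741 [ 0.4985 -0.0841 -0.9174] 0.233
0.58 [288.9  98.4] 1044 [ 0.6069 -0.2043 -0.21  ] 0.051
```

View pics/ov1.png

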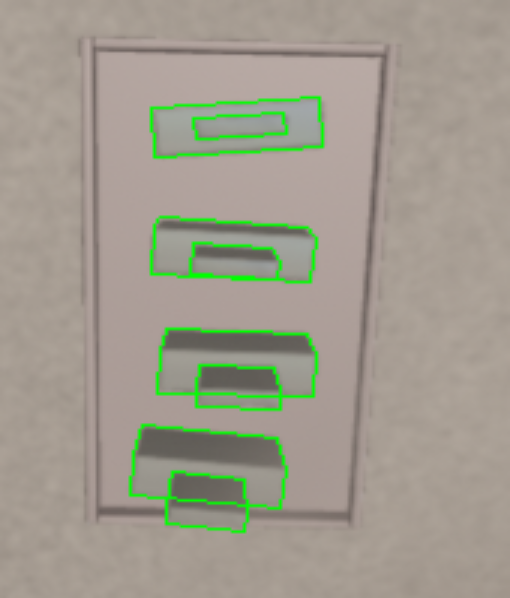

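Emit:
carry_out --pt "0.258 0.687 -0.8 0 0 0.175 0.6" --pt "0.258 0.687 -0.8 0 0 0.175 0.6" --pt "0.258 0.687 -0.8 0 0 0.175 0.6" --pt "0.258 0.687 -0.8 0 0 0.175 0.6" --pt "0 0 -0.8 0 0 0 0.6" --pt "0 0 0 0 0 0 0.6" --grip_force 40

```text
t: 3.45
tool_pos: [0.6045, -0.2043, 0.1275]
tool_rot: [-2.438, -1.971, 0.005]
contact_force: [-0.2, 0.8, -1.3]
opening: 0.0512
```

```bash
python3 - <<'E'
from h import *
o=ctrl.get_obs(); print(o['t'],o['tool_pos'].round(4),o['tool_rot'].round(3),o['opening'])
R=Ro.from_rotvec(o['tool_rot']).as_matrix(); print(np.arctan2(R[1,1],R[0,1]))
im=shot('wrist')
for b in place(SP,[.6069,-.2043,-.21],.004): cv2.polylines(im['frame'],[cv2.convexHull(proj(im,b).round().astype(np.int32))],True,(0,255,0),1)
save(im,'w2.png')
E
```

```text
3.45 [ 0.6045 -0.2043  0.1275] [-2.438 -1.971  0.005] 0.05123608946424099
-0.2110694416594359
```

View pics/w2.png

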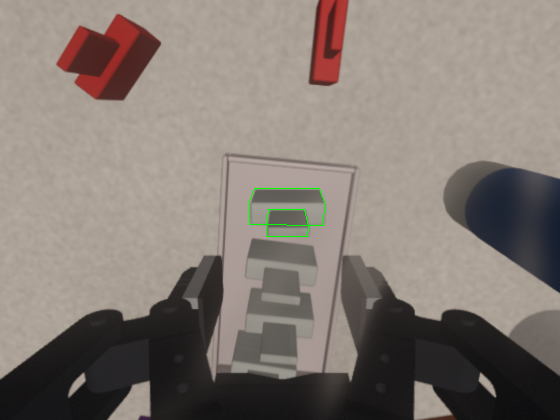

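Emit:
carry_out --pt "0 0 -1 0 0 0 0.6" --pt "0 0 -1 0 0 0 0.6" --pt "0 0 -0.6 0 0 0 0.6" --pt "0 0 0 0 0 0 0.6"

```text
t: 3.9
tool_pos: [0.6055, -0.2052, 0.0645]
tool_rot: [-2.441, -1.972, 0.003]
contact_force: [-0.5, 0.2, -0.0]
opening: 0.0512
```

```bash
python3 - <<'E'
from h import *
im=shot('wrist')
P=[.6069,-.2043,-.21]
for b in place(SP,P,.004): cv2.polylines(im['frame'],[cv2.convexHull(proj(im,b).round().astype(np.int32))],True,(0,255,0),1)
save(im,'w3.png')
E
```

```text
(no output)
```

View pics/w3.png

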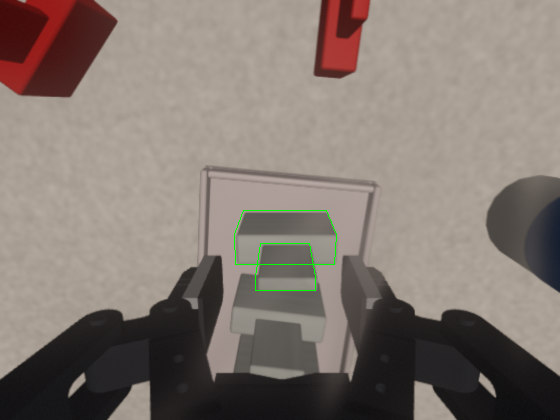

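Emit:
carry_out --pt "0.05 0.03 -0.36 0 0 0 0.6" --pt "0 0 0 0 0 0 0.2" --pt "0 0 0 0 0 0 0.1" --pt "0 0 0 0 0 0 0.1" --pt "0 0 0 0 0 0 0.1" --grip_force 40

```text
t: 4.45
tool_pos: [0.6086, -0.2046, 0.058]
tool_rot: [2.442, 1.975, 0.001]
contact_force: [-0.0, 0.1, 0.6]
opening: 0.0228
```

Emit:
carry_out --pt "0 0 0.5 0 0 0 0.1" --pt "0 0 1 0 0 0 0.1" --pt "0 0 1 0 0 0 0.1" --pt "0 0.5 1 0 0 0 0.1" --pt "-0.4 1 1 0 0 -0.1 0.1" --pt "-0.4 1 1 0 0 -0.1 0.1" --pt "-0.4 1 1 0 0 -0.1 0.1" --pt "-0.4 1 0.8 0 0 -0.1 0.1" --pt "-0.4 1 0 0 0 -0.1 0.1" --pt "-0.4 1 0 0 0 -0.1 0.1" --pt "-0.4 1 0 0 0 -0.1 0.1" --pt "-0.4 1 0 0 0 -0.1 0.1"

```text
t: 5.65
tool_pos: [0.5276, 0.009, 0.2408]
tool_rot: [2.52, 1.875, 0.001]
contact_force: [0.0, -0.1, -0.7]
opening: 0.0229
```

Emit:
carry_out --pt "0 0.5 0 0 0 -0.2 0.1" --pt "0 0 0 0 0 0 0.1" --pt "0 0 0 0 0 0 0.1"

```text
t: 5.95
tool_pos: [0.5282, 0.0203, 0.2405]
tool_rot: [2.537, 1.851, 0.001]
contact_force: [0.6, 0.7, -1.0]
opening: 0.0226
```

```bash
python3 - <<'E'
from h import *
im=shot('wrist'); save(im,'w4.png')
o=ctrl.get_obs();R=Ro.from_rotvec(o['tool_rot']).as_matrix(); print(o['tool_pos'],np.arctan2(R[1,1],R[0,1]),R[2,2])
for n,z in dict(bed=0,bed_top=.015,jaw_face=.038,stop=.015,coupon=.015).items():
    for p,m in mark(im,n)[:8]: print(n,p,m.round(1),onz(im,m,z)[0].round(4))
E
```

```text
[0.52828132 0.01998835 0.24026811] -0.3109759172098828 -0.9999997270891812
bed 0.62 [250.7  79.9] [0.5267 0.1186 0.    ]
bed_top 0.91 [253.4  76.9] [0.531  0.1192 0.015 ]
jaw_face 0.6 [247.7 113.7] [0.5165 0.0883 0.038 ]
stop 0.69 [252.3  39.6] [0.5407 0.1505 0.015 ]
stop 0.37 [253.6  80.8] [0.53   0.1157 0.015 ]
coupon 0.59 [254.2  62.4] [0.536  0.1312 0.015 ]
```

View pics/w4.png

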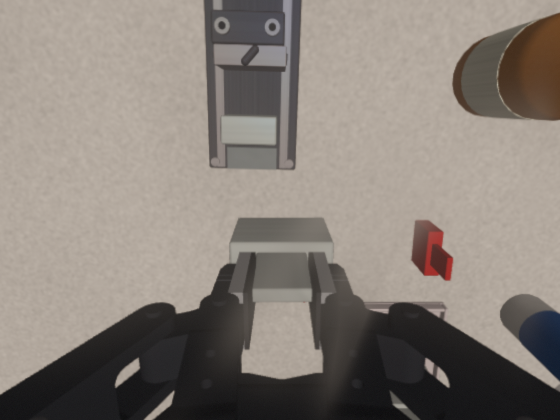

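Emit:
carry_out --pt "0.2 1 0 0 0 0 0.1" --pt "0.2 0.8 0 0 0 0 0.1" --pt "0 0 0 0 0 0 0.1" --pt "0 0 0 0 0 0 0.1"

```text
t: 6.65
tool_pos: [0.5381, 0.0653, 0.2396]
tool_rot: [2.538, 1.851, -0.001]
contact_force: [-0.1, -0.2, -1.4]
opening: 0.0231
```

```bash
python3 - <<'E'
from h import *
im=shot('wrist'); save(im,'w5.png',(190,0,320,240),5)
f=cv2.resize(im['frame'][20:230,190:330],None,fx=4,fy=2.85,interpolation=cv2.INTER_CUBIC)
cv2.imwrite('pics/w5.png',f)
o=ctrl.get_obs(); print(o['tool_pos'].round(4))
import pickle; pickle.dump(im,open('w5.pkl','wb'))
it=shot('top'); pickle.dump(it,open('t5.pkl','wb'))
m=[r for r in ctrl.trace(im,'jaw')]; 
for r in m: print('jaw',r['p'],np.array(r['rect'])*[560,420,560,420])
for n in ['coupon','stop','bed']:
  for r in ctrl.trace(im,n): print(n,r['p'],np.array(r['rect'])*[560,420,560,420])
E
```

```text
[0.5381 0.065  0.2397]
jaw 0.57 [224.896 160.692  60.928  33.096]
coupon 0.73 [221.816  99.918  71.792  24.486]
stop 0.88 [221.424  67.998  67.592  34.482]
stop 0.25 [391.496 396.606  28.672  23.394]
bed 0.73 [210.112  27.384  95.704 184.212]
```

View pics/w5.png

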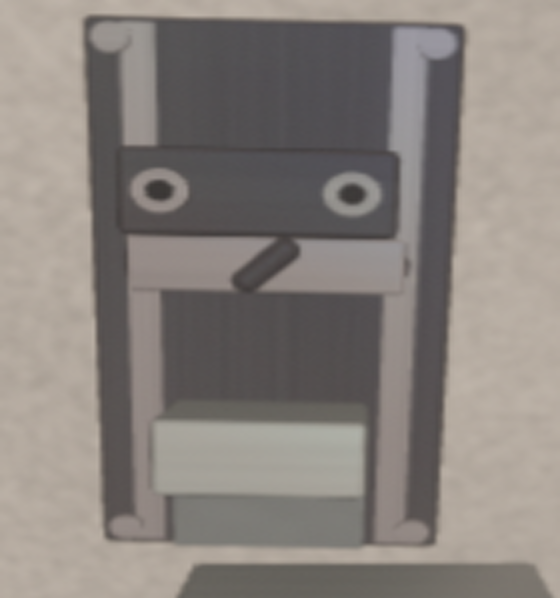

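```bash
cat > fitbed.py <<'E'
from h import *
import pickle
from scipy.optimize import least_squares
im=pickle.load(open('w5.pkl','rb'))
u=np.array([[87,17],[463,25],[433,545],[107,540],[155,420],[366,418],[363,495],[153,494],[130,236],[403,238],[403,292],[130,289],[120,148],[398,153],[396,237],[120,232]],float)
px=(u+.5)/[4,2.85]-.5+[190,20]
def model(p,cam=True):
    x,y,a,s=p[:4]
    q=lambda X,y0,y1,z:[[-X,y1,z],[X,y1,z],[X,y0,z],[-X,y0,z]]
    P=np.array(q(.045,-.09,.09,.015)+q(.025,-.06,-.035,.06)+q(.03,s-.016,s,.065)+q(.03,s,s+.025,.065))
    return P@Ro.from_euler('z',a).as_matrix().T+[x,y,0]
r=least_squares(lambda p:(proj(im,model(p))-px).ravel(),[.53,.12,-.32,.03])
print(r.x.round(4),'gap',r.x[3]-.016+.035); print((proj(im,model(r.x))-px).round(1).tolist())
# with free height offset of camera etc
it=pickle.load(open('t5.pkl','rb'))
ov=it['frame'].copy()
for i in range(0,16,4): cv2.polylines(ov,[proj(it,model(r.x))[i:i+4].round().astype(np.int32)],True,(0,255,0),1)
cv2.imwrite('pics/ovt.png',cv2.resize(ov[180:280,150:300],None,fx=5,fy=5,interpolation=cv2.INTER_CUBIC))
E
python3 fitbed.py
```

```text
[ 0.5305  0.1195 -0.335   0.0215] gap 0.04048958189876807
[[-0.9, -1.4], [1.8, -1.3], [1.6, 0.6], [-0.2, 0.4], [-0.7, -0.4], [1.2, 1.7], [1.3, 1.1], [0.3, 0.1], [-2.4, -0.7], [-0.5, 0.6], [-1.1, 0.8], [-2.0, 0.1], [-0.8, -1.2], [1.7, -0.9], [1.2, 0.9], [0.1, 0.8]]
```

View pics/ovt.png

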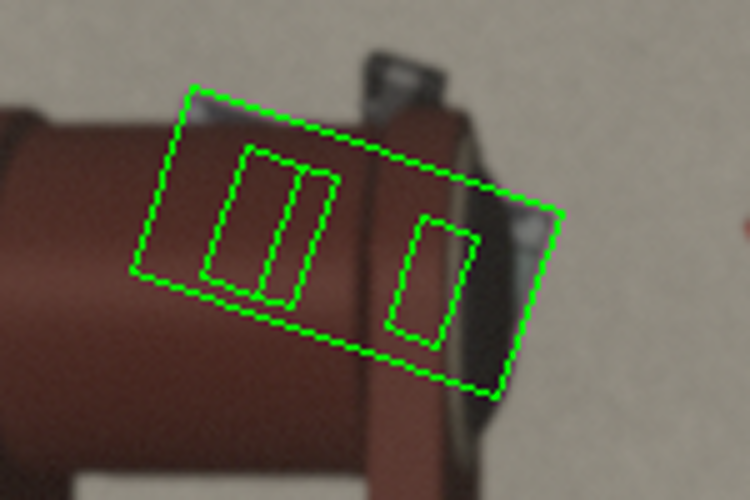

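```bash
python3 - <<'E'
from h import *
import pickle
im=pickle.load(open('w5.pkl','rb'))
o=ctrl.get_obs();R=Ro.from_rotvec(o['tool_rot']).as_matrix(); a=np.arctan2(R[1,1],R[0,1]); print(a)
t=o['tool_pos']
f=im['frame']; s=5
c=cv2.resize(f[200:320,210:350],None,fx=s,fy=s,interpolation=cv2.INTER_CUBIC)
for b in place(SP,[t[0],t[1],a],t[2]-.054):
    h=cv2.convexHull(proj(im,b).astype(np.float32))
    h=((h-[210,200]+.5)*s-.5).round().astype(np.int32); cv2.polylines(c,[h],True,(0,255,0),1)
b=place(SP,[t[0],t[1],a],t[2]-.054)[0]
q=((proj(im,b[[1,3,7,5]])-[210,200]+.5)*s-.5).round().astype(np.int32); cv2.polylines(c,[q[:,None]],True,(0,0,255),1)
cv2.imwrite('pics/held.png',c)
E
```

```text
-0.3118405303284563
```

View pics/held.png

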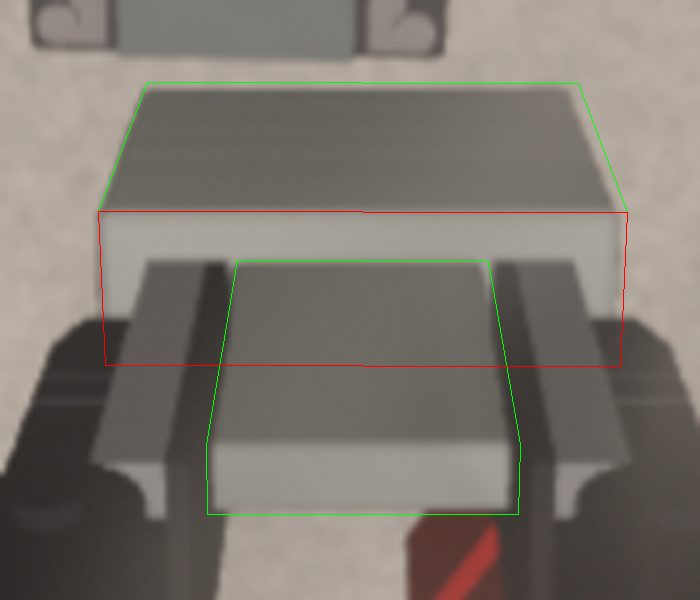

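Emit:
carry_out --pt "-0.1 0.5 -0.8 0 0 -0.1 0.1" --pt "-0.1 0.5 -0.8 0 0 -0.1 0.1" --pt "-0.1 0.5 -0.8 0 0 0 0.1" --pt "-0.08 0.47 -0.8 0 0 0 0.1" --pt "0 0 -0.8 0 0 0 0.1" --pt "0 0 0 0 0 0 0.1" --pt "0 0 0 0 0 0 0.1"

```text
t: 7.65
tool_pos: [0.5286, 0.1145, 0.14]
tool_rot: [-2.557, -1.825, 0.001]
contact_force: [1.4, -0.1, -0.4]
opening: 0.0231
```

```bash
cat > look.py <<'E'
import sys
from h import *
import pickle
im=shot('wrist'); name=sys.argv[1]
o=ctrl.get_obs();R=Ro.from_rotvec(o['tool_rot']).as_matrix(); a=np.arctan2(R[1,1],R[0,1]); t=o['tool_pos']
bx,by,ba=.5305,.1195,-.335
B=Ro.from_euler('z',ba).as_matrix()
print('t',o['t'],'tool',t.round(4),'yaw',round(a,3),'in bed',(B.T@(t-[bx,by,0])).round(4), 'F',o['contact_force'].round(1))
pickle.dump(im,open(name+'.pkl','wb'))
q=lambda X,y0,y1,z:np.array([[-X,y1,z],[X,y1,z],[X,y0,z],[-X,y0,z]])@B.T+[bx,by,0]
s=.0215
ov=im['frame'].copy()
for P in (q(.025,-.06,-.035,.06),q(.03,s-.016,s,.065),q(.045,-.09,.09,.015)):
    cv2.polylines(ov,[proj(im,P).round().astype(np.int32)],True,(0,255,0),1)
if len(sys.argv)>2:
  for b in place(SP,[t[0],t[1],a],t[2]-.054):
    cv2.polylines(ov,[cv2.convexHull(proj(im,b).round().astype(np.int32))],True,(0,0,255),1)
cv2.imwrite('pics/'+name+'.png',ov); cv2.imwrite('pics/'+name+'_raw.png',im['frame'])
E
python3 look.py w6 1
```

```text
t 7.7 tool [0.5293 0.1145 0.141 ] yaw -0.331 in bed [ 0.0006 -0.0051  0.141 ] F [-0.5 -0.9 -0.8]
```

View pics/w6.png

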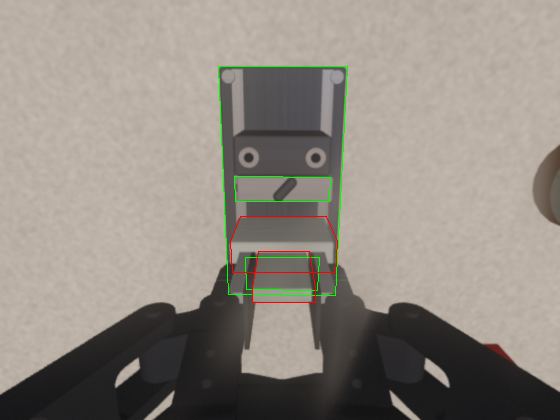

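View pics/w6_raw.png

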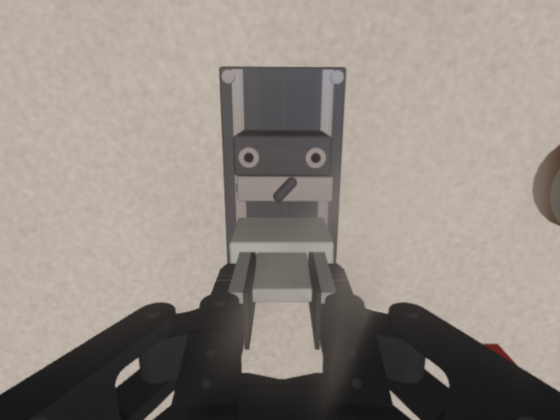

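Emit:
carry_out --pt "-0.02 -0.06 -0.6 0 0 0 0.1" --pt "0 0 -0.7 0 0 0 0.1" --pt "0 0 -0.7 0 0 0 0.1" --pt "0 0 -0.5 0 0 0 0.1" --pt "0 0 -0.2 0 0 0 0.1" --pt "0 0 0 0 0 0 0.1"

```text
t: 8.3
tool_pos: [0.5278, 0.1131, 0.0716]
tool_rot: [-2.557, -1.825, 0.002]
contact_force: [0.1, -0.8, -0.1]
opening: 0.023
```

```bash
python3 look.py w7 1
```

```text
t 8.35 tool [0.5284 0.1132 0.0725] yaw -0.331 in bed [ 0.0001 -0.0066  0.0725] F [ 0.3 -0.5 -0.8]
```

View pics/w7_raw.png

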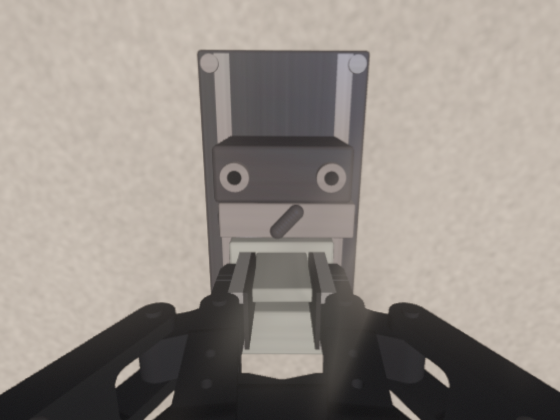

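Emit:
carry_out --pt "0 0 -0.14 0 0 0 0.1" --pt "0 0 0 0 0 0 0.1" --pt "0.03 0.08 0 0 0 0 0.1" --pt "0.03 0.08 0 0 0 0 0.1" --pt "0 0 0 0 0 0 0.1"

```text
t: 8.85
tool_pos: [0.5299, 0.1174, 0.0691]
tool_rot: [2.556, 1.825, 0.0]
contact_force: [0.6, -0.3, 0.1]
opening: 0.023
```

```bash
python3 look.py w8 1
```

```text
t 8.9 tool [0.5299 0.1174 0.069 ] yaw -0.331 in bed [ 0.0001 -0.0022  0.069 ] F [-0.8 -1.6 -0. ]
```

View pics/w8_raw.png

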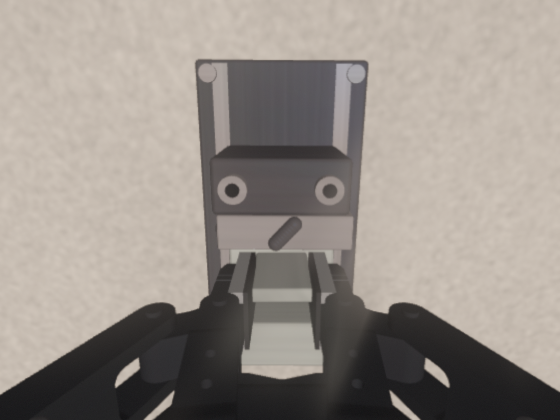

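Emit:
carry_out --pt "0 0 -0.05 0 0 0 0.1" --pt "0 0 0 0 0 0 0.1"

```text
t: 9.1
tool_pos: [0.53, 0.1174, 0.069]
tool_rot: [-2.557, -1.825, -0.0]
contact_force: [-3.4, -1.2, 6.4]
opening: 0.0229
```

Emit:
carry_out --pt "0 0 0 0 0 0 0.55" --pt "0 0 0 0 0 0 0.55" --pt "0 0 0.4 0 0 0 0.6" --pt "0 0 1 0 0 0 0.6" --pt "0 -0.3 1 0 0 0 0.6" --pt "0.18 -1 1 0 0 0 0.6" --pt "0.18 -1 0.6 0 0 0 0.6" --pt "0.18 -1 0 0 0 0 0.6" --pt "0.18 -1 0 0 0 0 0.6"

```text
t: 10.0
tool_pos: [0.5485, 0.0088, 0.1695]
tool_rot: [2.555, 1.824, 0.003]
contact_force: [0.5, -0.1, 0.2]
opening: 0.0513
```

```bash
python3 look.py w9
```

```text
t 10.05 tool [0.5488 0.0056 0.169 ] yaw -0.333 in bed [ 0.0547 -0.1015  0.169 ] F [-0.5 -2.7 -0. ]
```

View pics/w9.png

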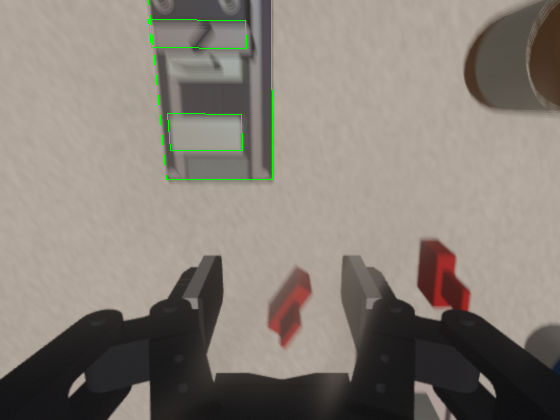

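Emit:
carry_out --pt "0.18 -1 0 0 0 0 0.6" --pt "0.18 -1 0 0 0 0 0.6" --pt "0.18 -1 0 0 0 0 0.6" --pt "0.18 -1 0 0 0 0 0.6" --pt "0.18 -1 0 0 0 0 0.6" --pt "0.18 -1 0 0 0 0 0.6" --pt "0.18 -1 0 0 0 0 0.6" --pt "0.18 -1 0 0 0 0 0.6" --pt "0.18 -1 -0.5 0 0 -0.15 0.6" --pt "0.18 -1 -1 0 0 0 0.6" --pt "0 0 -0.4 0 0 0 0.6" --pt "0 0 0 0 0 0 0.6"

```text
t: 11.25
tool_pos: [0.5912, -0.2395, 0.1177]
tool_rot: [-2.568, -1.802, 0.003]
contact_force: [0.2, -0.2, -0.2]
opening: 0.0508
```

```bash
python3 - <<'E'
from h import *
im=shot('wrist'); o=ctrl.get_obs(); R=Ro.from_rotvec(o['tool_rot']).as_matrix()
print(o['tool_pos'].round(4),np.arctan2(R[1,1],R[0,1]))
for b in place(SP,[.5939,-.2456,-.346],.004): cv2.polylines(im['frame'],[cv2.convexHull(proj(im,b).round().astype(np.int32))],True,(0,255,0),1)
save(im,'w10.png')
E
```

```text
[ 0.592  -0.2394  0.1192] -0.3460426907758988
```

View pics/w10.png

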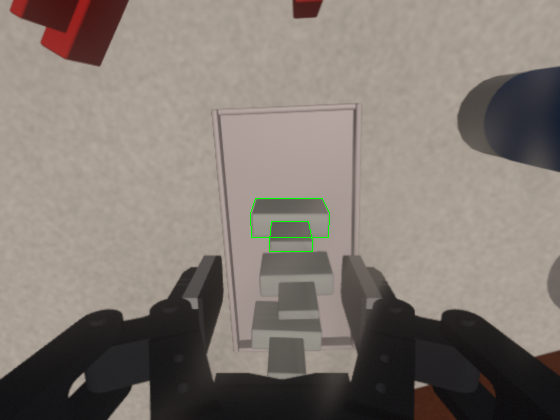

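Emit:
carry_out --pt "0.04 -0.12 -0.8 0 0 0 0.6" --pt "0.04 -0.13 -0.8 0 0 0 0.6" --pt "0 0 -0.6 0 0 0 0.6" --pt "0 0 -0.25 0 0 0 0.6" --pt "0 0 0 0 0 0 0.6"

```text
t: 11.8
tool_pos: [0.5943, -0.2456, 0.0583]
tool_rot: [-2.569, -1.806, 0.001]
contact_force: [0.3, 0.2, 0.0]
opening: 0.051
```

Emit:
carry_out --pt "0 0 0 0 0 0 0.2" --pt "0 0 0 0 0 0 0.1" --pt "0 0 0 0 0 0 0.1" --pt "0 0 0 0 0 0 0.1" --grip_force 40

```text
t: 12.2
tool_pos: [0.5955, -0.2469, 0.0603]
tool_rot: [2.569, 1.805, 0.002]
contact_force: [-0.3, 0.7, 3.7]
opening: 0.0228
```

Emit:
carry_out --pt "0 0 0.5 0 0 0 0.1" --pt "0 0 1 0 0 0 0.1" --pt "0 0 1 0 0 0 0.1" --pt "-0.2 1 1 0 0 0 0.1" --pt "-0.2 1 1 0 0 0 0.1" --pt "-0.2 1 0.5 0 0 0 0.1" --pt "-0.2 1 0 0 0 0 0.1" --pt "-0.2 1 0 0 0 0 0.1" --pt "-0.2 1 0 0 0 0 0.1" --pt "-0.2 1 0 0 0 0.15 0.1" --pt "-0.2 1 0 0 0 0 0.1" --pt "-0.2 1 0 0 0 0 0.1"

```text
t: 13.4
tool_pos: [0.5491, -0.0205, 0.1841]
tool_rot: [-2.557, -1.825, 0.0]
contact_force: [0.2, -0.1, -0.9]
opening: 0.0228
```

Emit:
carry_out --pt "-0.2 1 0 0 0 0 0.1" --pt "-0.2 1 0 0 0 0 0.1" --pt "-0.2 1 0 0 0 0 0.1" --pt "-0.2 0.6 0 0 0 0 0.1" --pt "0 0 0 0 0 0 0.1" --pt "0 0 0 0 0 0 0.1"

```text
t: 14.0
tool_pos: [0.5296, 0.0683, 0.184]
tool_rot: [2.556, 1.825, -0.0]
contact_force: [-0.4, 0.3, -1.0]
opening: 0.0226
```

```bash
python3 look.py w11 1
```

```text
t 14.05 tool [0.5298 0.0679 0.1839] yaw -0.331 in bed [ 0.0162 -0.0489  0.1839] F [ 0.3 -0.9 -1.8]
```

View pics/w11.png

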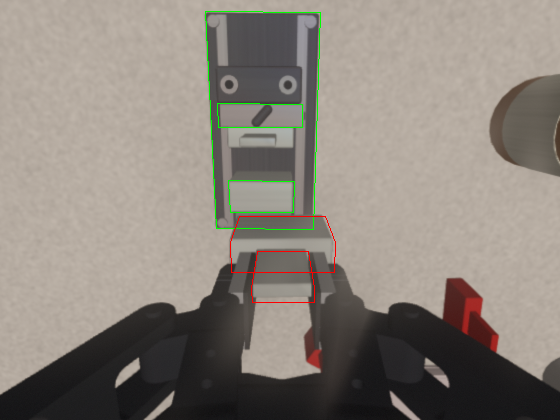

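View pics/w11_raw.png

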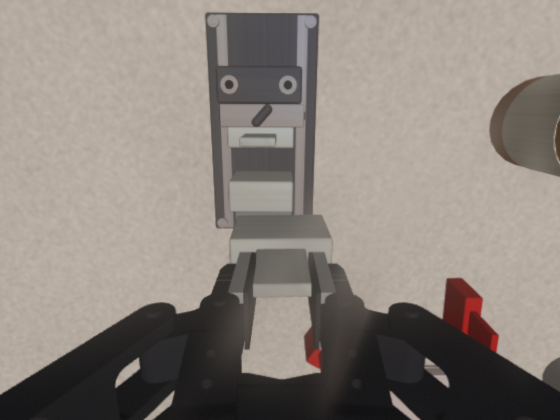

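```bash
python3 - <<'E'
from h import *
import pickle
im=pickle.load(open('w11.pkl','rb'))
c=cv2.resize(im['frame'][95:245,190:340],None,fx=4,fy=4,interpolation=cv2.INTER_CUBIC)
cv2.imwrite('pics/w11c.png',c)
B=Ro.from_euler('z',-.335).as_matrix()
for n,px,z in [('jaw in',(262,181),.06),('jaw out',(262,210),.06),('sp far',(262,147),.055),('coupon',(262,126.5),.065)]:
    print(n,(B.T@(onz(im,px,z)[0]-[.5305,.1195,0])).round(4))
E
```

```text
jaw in [ 0.0008 -0.0353  0.06  ]
jaw out [ 0.0005 -0.0585  0.06  ]
sp far [ 0.0008 -0.0101  0.055 ]
coupon [0.0015 0.0057 0.065 ]
```

View pics/w11c.png

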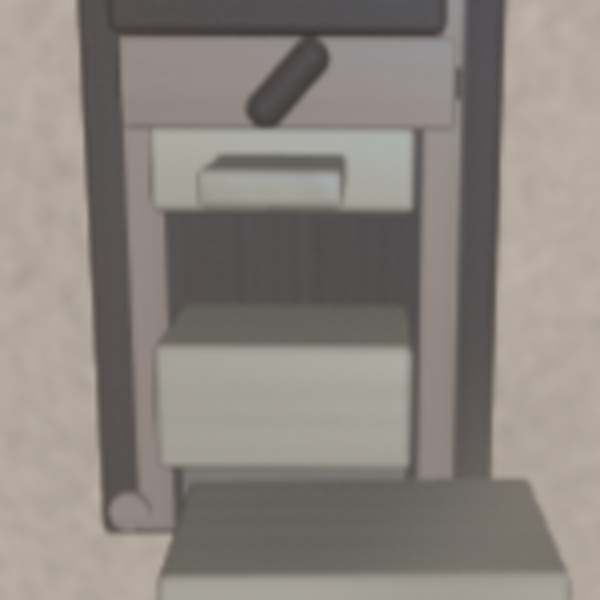

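Emit:
carry_out --pt "-0.1 0.4 0 0 0 0 0.1" --pt "-0.1 0.4 -0.3 0 0 0 0.1" --pt "-0.07 0.4 -0.5 0 0 0 0.1" --pt "0 0 -0.5 0 0 0 0.1" --pt "0 0 0 0 0 0 0.1" --pt "0 0 0 0 0 0 0.1"

```text
t: 14.65
tool_pos: [0.5223, 0.0984, 0.1502]
tool_rot: [-2.556, -1.825, 0.003]
contact_force: [0.7, 0.4, -0.5]
opening: 0.0228
```

```bash
python3 look.py w12 1
```

```text
t 14.7 tool [0.5229 0.0984 0.151 ] yaw -0.331 in bed [-0.0002 -0.0224  0.151 ] F [-0.8 -0.1 -1.2]
```

View pics/w12_raw.png

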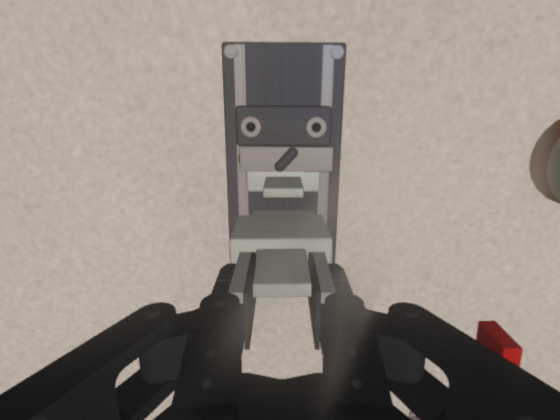

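Emit:
carry_out --pt "0 0 -0.7 0 0 0 0.1" --pt "0 0 -0.7 0 0 0 0.1" --pt "0 0 -0.6 0 0 0 0.1" --pt "0 0 -0.5 0 0 0 0.1" --pt "0 0 0 0 0 0 0.1"

```text
t: 15.2
tool_pos: [0.5215, 0.0983, 0.0866]
tool_rot: [-2.556, -1.824, 0.005]
contact_force: [-1.0, -0.3, 0.0]
opening: 0.023
```

```bash
python3 look.py w13 1
```

```text
t 15.25 tool [0.5223 0.0984 0.0879] yaw -0.331 in bed [-0.0008 -0.0226  0.0879] F [ 0.6 -0.4 -1.3]
```

View pics/w13_raw.png

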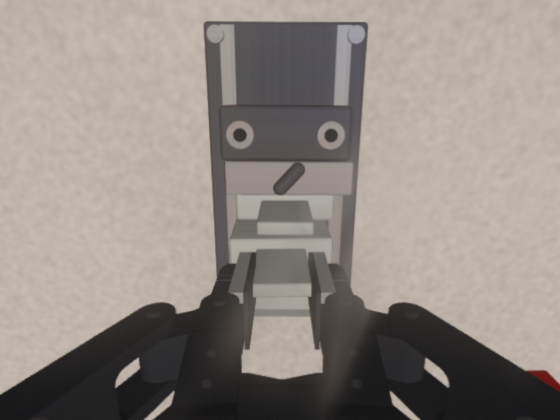

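Emit:
carry_out --pt "0 0 -0.4 0 0 0 0.1" --pt "0 0 -0.2 0 0 0 0.1" --pt "0 0 -0.08 0 0 0 0.1" --pt "0 0 0 0 0 0 0.1"

```text
t: 15.65
tool_pos: [0.523, 0.0986, 0.0718]
tool_rot: [-2.557, -1.825, -0.0]
contact_force: [0.6, 0.5, -1.1]
opening: 0.0227
```

Emit:
carry_out --pt "0 0 -0.06 0 0 0 0.1" --pt "0 0 0 0 0 0 0.1"

```text
t: 15.85
tool_pos: [0.5234, 0.0987, 0.0713]
tool_rot: [2.557, 1.825, 0.001]
contact_force: [-1.9, 0.9, 2.9]
opening: 0.0229
```

Emit:
carry_out --pt "0 0 0 0 0 0 0.5" --pt "0 0 0 0 0 0 0.5" --pt "0 0 0.5 0 0 0 0.5" --pt "0 0 1 0 0 0 0.5" --pt "0 0 1 0 0 0 0.5" --pt "-0.24 -0.68 0.5 0 0 0 0.2" --pt "-0.24 -0.68 0 0 0 0 0" --pt "-0.24 -0.68 0 0 0 0 0" --pt "-0.24 -0.68 0 0 0 0 0" --pt "-0.24 -0.68 0 0 0 0 0" --pt "0 0 0 0 0 0 0" --pt "0 0 0 0 0 0 0"

```text
t: 17.05
tool_pos: [0.4932, 0.0136, 0.1461]
tool_rot: [2.557, 1.824, 0.002]
contact_force: [0.4, -0.4, 0.3]
opening: 0.0004
```

```bash
python3 look.py w14
```

```text
t 17.1 tool [0.4933 0.0139 0.1459] yaw -0.331 in bed [-0.0004 -0.112   0.1459] F [-0.5  0.2  0.8]
```

View pics/w14.png

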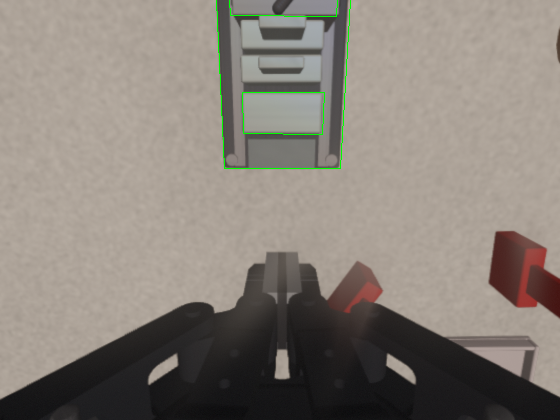

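Emit:
carry_out --pt "0 0 -0.8 0 0 0 0" --pt "0 0 -1 0 0 0 0" --pt "0 0 -1 0 0 0 0" --pt "0 0 -1 0 0 0 0" --pt "0 0 -0.7 0 0 0 0" --pt "0.2 0.57 0 0 0 0 0" --pt "0.13 0.38 0 0 0 0 0" --pt "0 0 0 0 0 0 0"

```text
t: 17.9
tool_pos: [0.503, 0.039, 0.0345]
tool_rot: [2.553, 1.827, 0.004]
contact_force: [0.3, -0.5, 0.6]
opening: 0.0003
```

```bash
python3 look.py w15
```

```text
t 17.95 tool [0.5028 0.0384 0.0345] yaw -0.329 in bed [ 0.0005 -0.0857  0.0345] F [ 0.1  0.  -0.4]
```

View pics/w15.png

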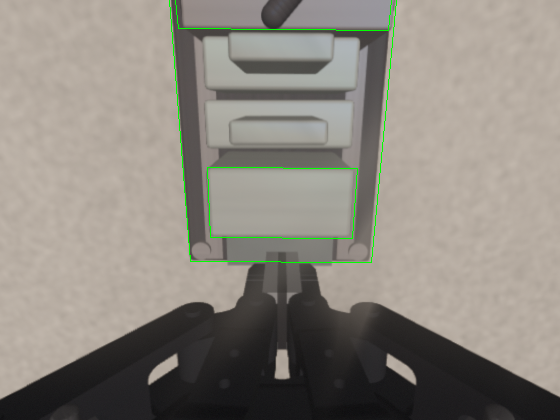

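Emit:
carry_out --pt "0.13 0.38 0 0 0 0 0" --pt "0.07 0.19 0 0 0 0 0" --pt "0.07 0.19 0 0 0 0 0" --pt "0 0 0 0 0 0 0"

```text
t: 18.35
tool_pos: [0.5084, 0.0564, 0.0333]
tool_rot: [2.556, 1.825, 0.0]
contact_force: [0.2, -2.8, 1.6]
opening: 0.0001
```

Emit:
carry_out --pt "0.05 0.14 0 0 0 0 0" --pt "0.05 0.14 0 0 0 0 0" --pt "0 0 0 0 0 0 0"

```text
t: 18.65
tool_pos: [0.51, 0.0612, 0.0331]
tool_rot: [2.554, 1.824, -0.007]
contact_force: [-3.5, -11.9, 5.9]
opening: -0.0003
```

Emit:
carry_out --pt "0.03 0.08 0 0 0 0 0" --pt "0 0 0 0 0 0 0"

```text
t: 18.85
tool_pos: [0.51, 0.0612, 0.0332]
tool_rot: [2.552, 1.824, -0.014]
contact_force: [-7.3, -19.5, 9.5]
opening: -0.0001
```

```bash
python3 look.py w16; python3 - <<'E'
from h import *
im=shot('scene'); save(im,'s16.png',(240,130,360,220),6)
E
```

```text
t 18.9 tool [0.51   0.0612 0.0332] yaw -0.33 in bed [-0.0002 -0.0618  0.0332] F [ -8.  -18.5   9.1]
```

View pics/w16.png

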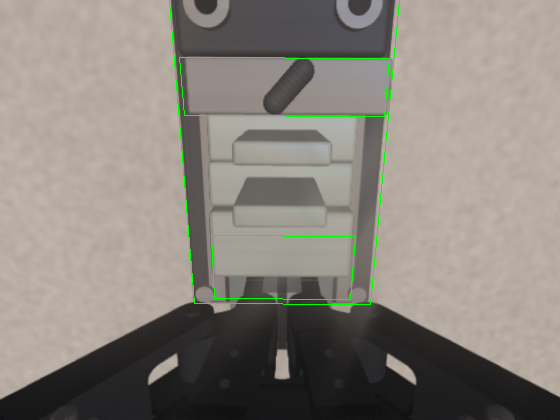

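View pics/s16.png

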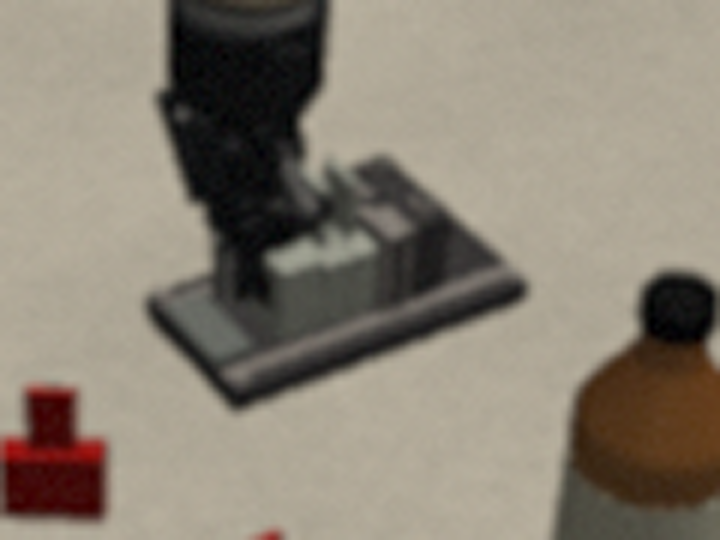

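Emit:
carry_out --pt "0 0 0 0 0 0 0" --pt "0 0 0 0 0 0 0" --pt "0 0 0 0 0 0 0" --pt "0 0 0 0 0 0 0" --pt "0 0 0 0 0 0 0" --pt "0 0 0 0 0 0 0"

```text
t: 19.55
tool_pos: [0.51, 0.0612, 0.0332]
tool_rot: [2.552, 1.823, -0.013]
contact_force: [-7.6, -18.3, 8.2]
opening: -0.0003
```

```bash
python3 look.py w17; python3 - <<'E'
from h import *
im=shot('top'); save(im,'t17.png')
for n in('discs','reagent','spray'): print(n,[(p,onz(im,m,0)[0].round(3)) for p,m in mark(im,n)[:1]])
E
```

```text
t 19.6 tool [0.51   0.0612 0.0331] yaw -0.33 in bed [-0.0002 -0.0618  0.0331] F [ -7.8 -18.7   9.2]
discs [(0.7, array([0.747, 0.269, 0.   ]))]
reagent [(0.68, array([ 0.59 , -0.256,  0.   ]))]
spray [(0.75, array([ 0.75 , -0.224,  0.   ]))]
```

View pics/t17.png

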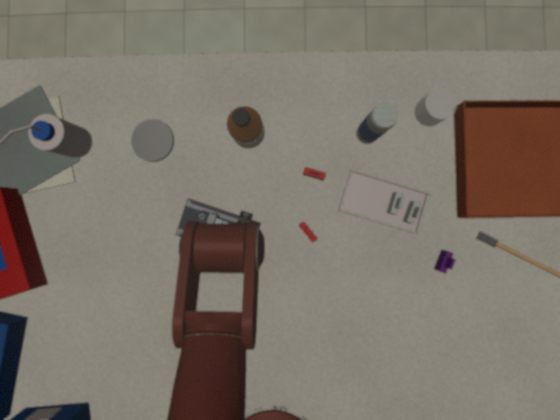

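View pics/w17_raw.png

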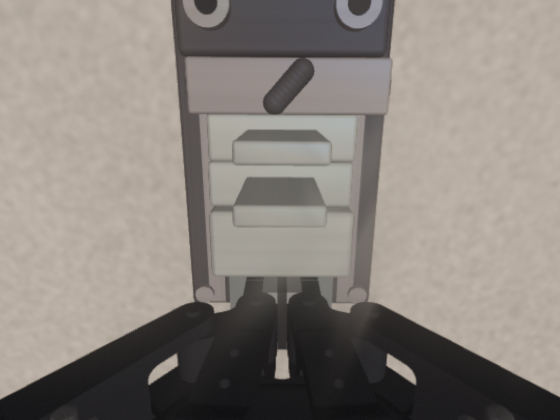

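```bash
python3 -c "
from station import ctrl
print(ctrl.finish_job())"
```

```text
the job is handed in; nothing more can be done
None
```

I packed the gap with two aluminium spacers and handed the job in at about 19.6 s, with the closed fingers still pushing the jaw shut. No verdict was reported.

- **Gap and count:** the wrist camera measured the gap at about 40.5 mm. One spacer would have left about 24.5 mm of the 26 mm stroke, which was too close. With two, the jaw has to travel only about 8.5 mm.
- **Last pictures:** test piece, both spacers and jaw sit face to face with no visible gaps. The spacers are upright and square, and the fingers are clear of their tabs.
- **Push:** it held steady for the 0.6 s before handing in, at about 20 N along the clamp. The position did not change.
- **Rest of the scene:** the two spare spacers are still in the tray. The bottle, can, discs and look-alikes look unmoved in the top picture.

**Checks that disagreed or were unclear:**
- **Bottle:** the network's last report placed it on the tray. I took that as a false hit, because the picture shows the bottle where it started.
- **Upward force:** the wrist also read about 9 N upwards while pushing. I put this down to friction against the jaw and did not confirm it.
- **Contact forces:** the forces between jaw and spacer and between test piece and stop cannot be read directly. I estimated about 17 N from the push less the spring.

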